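# Engage the slotted spindle lock of the bench fixture

### The job

Lock the spindle of the bench fixture, using only pushes of the fingertips: push the upright pin of the slotted disc round, either way, until the disc's slot lines up with the lock bar, and only then push the bar by its upright tab through the slot until the tab meets the bridge. Take neither the pin nor the tab between the fingers, do not lift the bar, leave the small parts and tools around the fixture where they are, and finish clear of everything.

Things in the scene. Friction and masses are not known exactly. Their poses are not given: they have to be found in the camera images.
- fixture: Grey base plate 94 x 280 x 10 mm fixed to the bench. Its y axis runs along its length and is the way the bar is pushed. Origin: on the bench top, under the disc's axis; the plate reaches from y = -196 to +84 mm. The bar lies in an open-topped dark steel slide (y = -192 to -42 mm, 31 mm wide, walls 26 mm above the bench).
- lock_disc (a joint): Angle of the slotted disc about its vertical axis, growing clockwise from above, rad. The pin lies at fixture x, y = (-62 mm * cos, 62 mm * sin). The slot lies along the bar at 0 (pin at -x) and equally at 3.14 (pin at +x); between, the pin passes over the keeper. It turns from -0.3 to 3.44 and stays where it is left; about 1 N at the pin turns it.
- bridge (a point): Fixed steel bridge across the inner end of the slide, 31 mm wide (x), 10 mm long (y), 30 to 42 mm above the bench: the bar passes under it and the tab stops against its outer (-y) face. This point: centre of that face. Beyond the disc, an open keeper (fixture y = 42 to 66 mm, walls 26 mm above the bench) takes the nose.
- disc_slot (a point): Centre of the steel disc, 68 mm across, level with its top, 30 mm above the bench. The straight slot, 16 mm wide, runs right across the disc through the centre, along this point's y axis.
- disc_pin (a point): Upright black pin by which the disc is turned, on the end of a flat steel lever 14 mm wide, at right angles to the slot, 62 mm from the disc's axis. The pin is 12 mm thick with a 16 mm head and stands from 35 to 74 mm above the bench (lever top at 35 mm); this point is on its axis, 54 mm above the bench.
- bar_tab (a point): Centre of the upright steel tab on the lock bar's outer end: 28 mm wide (x), 10 mm thick (y), 28 to 66 mm above the bench. Push its outer (-y) face along fixture +y. Fixture y is -156 to -172 mm at the start and -51 mm when home at the bridge. The bar is loose in the slide (steel, 12 x 12 mm, 0.1 to 0.25 kg, underside 16 mm above the bench); 1 to 2 N slides it.
- bar_nose (a point): Tip of the bar's tapered nose (tapering from 12 to 4 mm over its last 15 mm), 110 mm ahead of the tab's centre, 22 mm above the bench. It is outside the disc at the start and 59 mm past the disc's axis in +y, in the keeper, when the bar is home.
- bearing: Bystander: black turned bush, 22 mm across, 11 mm high; origin under its centre.
- spacer_tube: Bystander: pale turned tube standing upright, 18 mm across, 36 mm high; origin under its centre.
- collar: Bystander: knurled black collar, 43 mm across, 36 mm high; origin under its centre.
- fitting: Bystander: steel hydraulic fitting lying down, 30 x 60 x 26 mm, long axis y; origin under its centre.
- stubby: Bystander: stubby screwdriver with blue grip, lying, 31 x 102 x 29 mm, long axis y; origin under its centre.
- tape_roll: Bystander: black tape roll lying flat, 72 mm across, 19 mm high; origin under its centre.
- oil_bottle: Bystander: yellow oil bottle, 48 mm across, 136 mm tall; origin under its centre.
Things that resemble listed ones, but are neither listed nor needed, are in the scene too. There is more than one size of the part that bears bar_tab; the job needs the larger.

How it is judged:
On the way, in this order (a step that is already met when the one before it is completed fails the run):
1. the slot is lined up with the bar (within 0.14 rad) while the bar is still outside the disc (angle between the y axis of disc_slot and the y axis of fixture, either way round below 0.14 rad and y of bar_nose in the frame of fixture below -0.032 m), for 0.2 s.
2. the bar is pushed through the slot, its tab at the bridge (y of bar_tab in the frame of fixture above -0.056 m), for 0.2 s.
At the end, for the whole second after the job is handed in: The bar lies flat in its slide (within 5 mm of its running height), through the slot of the disc, with its tab within 5 mm of the bridge and its nose in the keeper; the disc is at rest with its slot along the bar (within 0.12 rad) (y of bar_tab in the frame of fixture above -0.056 m and y of bar_nose in the frame of fixture above 0.053 m and height (world z) of bar_tab below 0.052 m and height (world z) of bar_nose below 0.027 m and angle between the y axis of disc_slot and the y axis of fixture, either way round below 0.12 rad and velocity of joint lock_disc between -0.05 and 0.05 rad/s); the robot touches nothing.
It fails at once if the lock bar is lifted (its tab or nose rises more than 12 mm) (height (world z) of bar_tab above 0.059 m or height (world z) of bar_nose above 0.034 m).
It fails at once if the pin is taken between the fingers (horizontal distance between the grasp point and disc_pin below 0.008 m and distance between the grasp point and disc_pin below 0.02 m).
It fails at once if the tab is taken between the fingers (horizontal distance between the grasp point and bar_tab below 0.008 m and distance between the grasp point and bar_tab below 0.02 m).
It fails at once if a small part or tool around the fixture is moved by more than 20 mm (distance of any of bearing, spacer_tube, collar, fitting, stubby, tape_roll, oil_bottle from where it was at the start of the episode above 0.02 m).
It also fails if it takes over 64 s, if anything falls off the work surface, if the arm or the gripper's body presses on something with over 40 N, if the wrist force passes 120 N, or if a joint passes its speed limit or range.

### The arm

A 7-joint arm with a two-finger parallel gripper is mounted at the origin on a cart in front of the work surface, level with it; the furniture and walls round the work are solid. World frame = base frame: x ahead of the robot, y to its left, z up, the work surface at z = 0. Lengths are in m, angles in rad, forces in N, time in s.
With the tool pointing down it reaches from about 0.425 to 0.875 m from the base axis. Payload 4.7 kg.
Tool frame: the origin (TCP) lies at the very end of the fingers, on their centre line; the grasp point (between the pads) lies 19 mm behind it; z points along the fingers, x is the direction in which the jaws open and shut, and the axes are right-handed (so a half turn about z gives the same grasp; the last joint's range is limited). The gripper opens to 87 mm and grips with 3 to 60 N. Pads are 19 mm wide; open, the fingers measure 117 mm over their backs; the gripper's body (75 mm by 190 mm) begins 51 mm behind the grasp point.
Start: joints at [1.239, 0.321, -0.07, 1.45, 0.023, 1.371, -0.057], TCP at [0.22, -0.612, 0.223] pointing down, gripper open.
Joint ranges: [-2.86, 2.86], [-0.3, 2.09], [-1.38, 1.24], [0.06, 2.45], [-1.56, 4.7], [0.09, 2.05], [-2.69, 2.69]. Speed limits (rad/s): [2.57, 2.57, 3.14, 3.14, 3.14, 3.14, 3.14].

### API

Orientations are given as a unit quaternion [w, x, y, z].
In Python, from bench import get_obs, cams, ticket gives the robot as it stands.
- The arm moves only by the tool apply_moves, never from a script. Its argument "motion" is a list of rows, each a list of 2 entries, a list of its own where there are three numbers: the shift along the tool's x, y, z in cm, then the turn, a rotation vector about the tool's x, y, z in degrees. In form: [[[tx, ty, tz], [rx, ry, rz]], ...]. A call has 1 to 12 rows; each row is the pose to reach, as a shift and turn from the pose commanded when the call began, along the tool's axes at that moment; what a row does not reach only later rows make up. A row lasts 1/8 s, in which the tool goes at most 62.5 mm and 10.7 degrees, less where a joint would pass 70% of its speed; a pose out of reach is approached as far as the arm can. A call with a gripper value outside its range is refused whole. "hand" is the closure, from -1 (fully open) to 1 (shut), set as the call begins (left out, the last holds). The fingers move at their own pace and stop on an object; the grip force is fixed at half the most. Time passes only in rows, so rows that repeat a pose let the fingers close. It gives the time, the measured TCP pose, the force and the opening at its end, in the units of the state.
- get_obs(): the state, without advancing time (a new reading comes with each control period).
- cams.capture(name): name is "scene" or "side" or "wrist"; returns the picture (420x560x3 uint8, red, green, blue); there is no depth.
- cams.camera_params(name): a dict with "mtx" (3x3 intrinsics, pixels), "eye" and "attitude" of the camera in the world. Camera axes: x right, y up, looking along -z (the intrinsics and any distortion apply to the point x, -y, -z); pixel columns grow to the right and rows downward; lengths in m; the calibration is good to about 2 mm. A picture is of the moment at which its call begins: read the wrist's pose just before it. camera_params takes no time and is no camera call; for the wrist camera it gives the pose at the moment of the call.
- ticket.sign_off(): hands the job in, once; it reports no verdict.
The state is a dict: "time": time; "qpos": joint angles; "qd": joint speeds; "effort": joint torques, N m; "tool_pos": TCP position; "eef_rot": TCP orientation; "ft_force": force on the tool from outside, world axes, zero at the start; "ft_torque": the same for the moment, N m; "grip_width": finger opening in m.
Only numpy, scipy, OpenCV 4.12 (cv2) and the standard library are available. Lean on these libraries where they do the work, as an engineer would, in place of code of your own. Each camera call takes 0.05 s, during which the arm holds its last target. There are 200 camera calls.

## Working session

There is one attempt and no reset: what is moved stays moved. The work goes in short steps, Python scripts to look and compute and a tool call to move; the robot and the scene stay as the last step left them, time stands still between calls to the robot, and variables do not carry over. Pictures are saved under pics/ and viewed, about 8 in all and at most 12, crops included, and the job is handed in when it is done.

Besides the shell and the picture viewer there is one more tool, called after "Request:" by a JSON object that holds its "name" and its "arguments". apply_moves: Moves the arm, as the interface text tells. Its arguments: {"type":"object","properties":{"motion":{"type":"array"},"hand":{"type":"number"}},"required":["motion"]}

```bash
mkdir -p pics; ls; python3 - <<'E'
from bench import get_obs,cams
import cv2
o=get_obs();print(o)
for n in("scene","side","wrist"):
    p=cams.camera_params(n);print(n,p)
    cv2.imwrite(f"pics/{n}0.png",cams.capture(n)[:,:,::-1])
E
```

```text
pics
{'time': 0.0, 'qpos': array([ 1.23909834,  0.32179514, -0.07006277,  1.45169872,  0.02260451,
        1.3707694 , -0.05688919]), 'qd': array([ 0.00024202, -0.00027709, -0.00035223, -0.0011402 , -0.00070114,
       -0.00105673, -0.00041446]), 'effort': array([-2.45021447e-04, -4.91285133e+01, -4.04187161e-01, -3.12530851e+01,
       -6.40695216e-02,  4.37557453e-02,  1.82603908e-04]), 'tool_pos': array([ 0.22006649, -0.6110237 ,  0.22146751]), 'eef_rot': array([-4.95710481e-04,  8.18219717e-01, -5.74904867e-01, -8.01101476e-04]), 'ft_force': array([-0.68419531, -0.63080152, -0.02127339]), 'ft_torque': array([ 0.00443354, -0.02352111, -0.01876172]), 'grip_width': 0.08687279815727045}
scene {'mtx': array([[381.77640115,   0.        , 285.54001527],
       [  0.        , 381.77640115, 207.51002078],
       [  0.        ,   0.        ,   1.        ]]), 'eye': array([-0.01416893,  0.60927946,  0.56572096]), 'attitude': array([-0.35266648, -0.18678754,  0.45295339,  0.79722644])}
side {'mtx': array([[488.94228779,   0.        , 277.45350613],
       [  0.        , 488.94228779, 211.02671985],
       [  0.        ,   0.        ,   1.        ]]), 'eye': array([ 0.44154129, -0.82285039,  0.74842837]), 'attitude': array([ 0.89780953,  0.43633522, -0.02714367, -0.05303619])}
wrist {'mtx': array([[341.56089735,   0.        , 280.67290162],
       [  0.        , 341.56089735, 210.68826102],
       [  0.        ,   0.        ,   1.        ]]), 'eye': array([ 0.29564142, -0.58277829,  0.38304791]), 'attitude': array([ 0.80927681, -0.11997398,  0.08510572, -0.56871285])}
```

View pics/scene0.png

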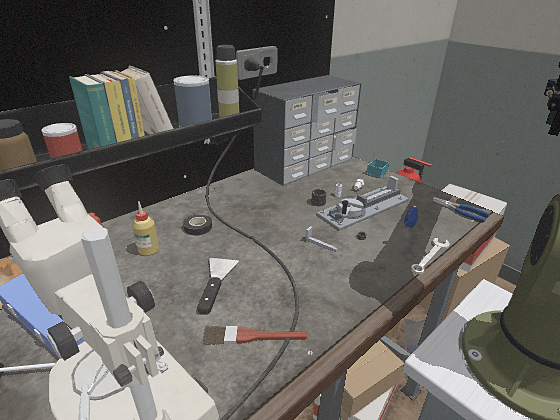

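View pics/side0.png

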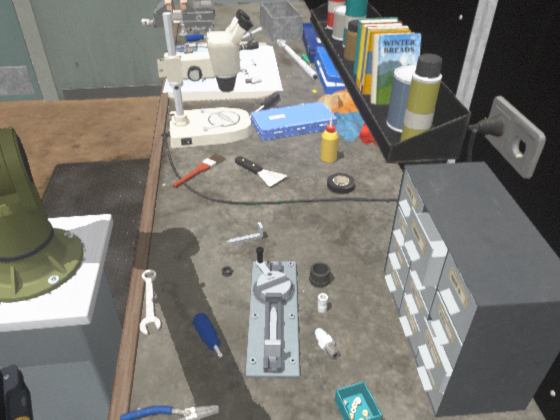

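```bash
cat > h.py <<'E'
import numpy as np
from bench import get_obs,cams
from scipy.spatial.transform import Rotation as R
def cam(n):
    p=cams.camera_params(n);q=np.array(p["attitude"]);return p["mtx"],np.array(p["eye"]),R.from_quat(q[[1,2,3,0]])
def ray(c,uv):
    K,e,r=c;d=np.linalg.inv(K)@[uv[0],uv[1],1];return e,r.apply(d*[1,-1,-1])
def onz(c,uv,z):
    e,d=ray(c,uv);return e+d*(z-e[2])/d[2]
def proj(c,P):
    K,e,r=c;v=r.inv().apply(np.atleast_2d(P)-e)*[1,-1,-1];v=v@K.T;return v[:,:2]/v[:,2:]
E
python3 - <<'E'
import cv2
a=cv2.imread("pics/side0.png")[215:390,190:360];cv2.imwrite("pics/c1.png",cv2.resize(a,None,fx=3.4,fy=3.4,interpolation=cv2.INTER_CUBIC))
E
```

```text
(no output)
```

View pics/c1.png

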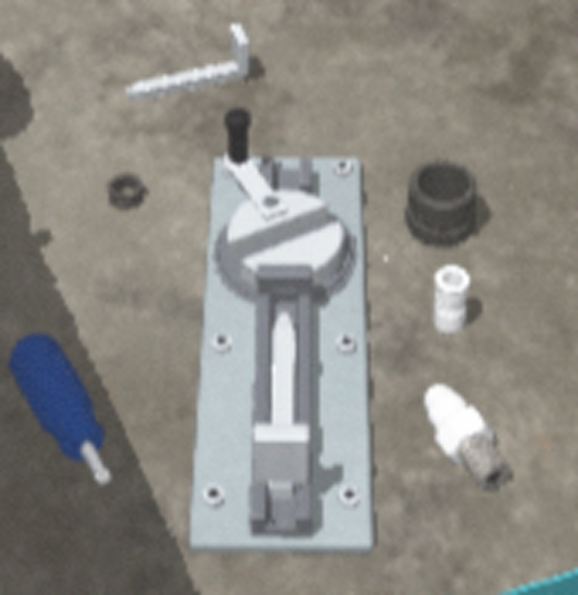

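```bash
python3 - <<'E'
from h import *
import cv2
c=cam("side")
f=lambda u,v:(190+(u+.5)/3.4-.5,215+(v+.5)/3.4-.5)
nl,nr,fl,fr=[onz(c,f(*p),.01) for p in((190,547),(372,547),(217,158),(360,158))]
print(nl,nr,fl,fr)
print(np.linalg.norm(nr-nl),np.linalg.norm(fr-fl),np.linalg.norm(fl-nl),np.linalg.norm(fr-nr))
src=np.array([[-.047,-.196],[.047,-.196],[-.047,.084],[.047,.084]]);dst=np.array([nl,nr,fl,fr])[:,:2]
A=src-src.mean(0);B=dst-dst.mean(0)
th=np.arctan2((A[:,0]*B[:,1]-A[:,1]*B[:,0]).sum(),(A*B).sum());M=np.array([[np.cos(th),-np.sin(th)],[np.sin(th),np.cos(th)]])
o=dst.mean(0)-M@src.mean(0)
print("th",np.degrees(th),"origin",o,"res",dst-(src@M.T+o))
F=lambda p,z:M.T@(onz(c,f(*p),z)[:2]-o)
print("pin top",F((237,117),.074),"pin base",F((238,160),.035),"disc c",F((287,232),.03))
print("tab top",F((281,434),.066), "nose",F((285,314),.022))
for n,p,z in(("bearing",(127,190),.005),("collar",(442,225),.018),("tube",(450,300),.018),("fit",(467,440),.013),("stub",(60,405),.012)):print(n,onz(c,f(*p),z)[:2],F(p,z))
E
```

```text
[ 0.44666483 -0.33590851  0.01      ] [ 0.53765268 -0.34665754  0.01      ] [ 0.48276492 -0.05782927  0.01      ] [ 0.57310514 -0.06841634  0.01      ]
0.09162057072872862 0.09095845163899244 0.28041269880414493 0.2804907196329534
th -7.268113131271065 origin [ 0.5171316  -0.14665288] res [[ 0.00095206 -0.00077659]
 [-0.00130481  0.00036657]
 [ 0.00162863 -0.00044755]
 [-0.00127587  0.00085757]]
pin top [-0.03015775  0.05272486] pin base [-0.03047049  0.05626787] disc c [0.00031486 0.00106464]
tab top [-0.00035446 -0.16951849] nose [-0.00010148 -0.05463728]
bearing [ 0.42472848 -0.07472499] [-0.10076044  0.05965979]
collar [ 0.61218244 -0.13949659] [0.09338175 0.01912391]
tube [ 0.60575393 -0.19813536] [ 0.09442343 -0.03985699]
fit [ 0.59736568 -0.29072024] [ 0.09781574 -0.13275916]
stub [ 0.38247325 -0.24161414] [-0.12156258 -0.11123422]
```

```bash
cat >> h.py <<'E'
O=np.array([.5171,-.1467]);TH=np.radians(-7.27)
def W(fx,fy,z):
    c,s=np.cos(TH),np.sin(TH);return np.array([O[0]+c*fx-s*fy,O[1]+s*fx+c*fy,z])
def rows(targets,p=None,r=None):
    "targets: (fx,fy,z,yaw rel. to fixture x, deg); prints shifts cm and turns deg"
    o=get_obs();p=o["tool_pos"] if p is None else p;q=o["eef_rot"];r=R.from_quat(q[[1,2,3,0]]) if r is None else r
    for fx,fy,z,y in targets:
        t=R.from_euler("z",TH+np.radians(y))*R.from_euler("x",np.pi)
        print(np.round(r.inv().apply(W(fx,fy,z)-p)*100,2).tolist(),np.round(np.degrees((r.inv()*t).as_rotvec()),1).tolist())
def orbit(a,off,z,rad=.062):
    return(-rad*np.cos(a)+off*np.sin(a),rad*np.sin(a)+off*np.cos(a),z,-np.degrees(a))
def whereF():
    o=get_obs();d=o["tool_pos"][:2]-O;c,s=np.cos(TH),np.sin(TH);r=R.from_quat(o["eef_rot"][[1,2,3,0]])
    x=r.apply([1,0,0]);print("fix mm",np.round(1e3*np.array([c*d[0]+s*d[1],-s*d[0]+c*d[1],o["tool_pos"][2]]),1),"yaw",round(np.degrees(np.arctan2(x[1],x[0])-TH),1),"F",o["ft_force"].round(1),"t",o["time"],o["grip_width"])
E
python3 -c "
from h import *
rows([orbit(1.06,.04,.22),orbit(1.06,.04,.046)])"
```

```text
[-39.98, -47.44, 0.22] [0.0, 0.1, -2.2]
[-39.96, -47.45, 17.62] [0.0, 0.1, -2.2]
```

Request:
{"name": "apply_moves", "arguments": {"hand": 1, "motion": [[[-2,-2.4,0],[0,0,0]],[[-5,-6,0],[0,0,0]],[[-9,-10.7,0],[0,0,0]],[[-13,-15.5,0],[0,0,-1]],[[-17,-20.2,0],[0,0,-1]],[[-21,-25,0],[0,0,-1]],[[-25,-29.7,0],[0,0,-2]],[[-29,-34.5,0],[0,0,-2]],[[-33,-39.2,0],[0,0,-2]],[[-36.5,-43.5,0],[0,0,-2]],[[-39,-46.3,0],[0,0,-2.2]],[[-40,-47.4,0],[0,0,-2.2]]]}}

```text
time: 1.65
tool_pos: [0.5311, -0.072, 0.2224]
eef_rot: [-0.0, 0.83, -0.557, -0.0]
ft_force: [-0.6, -0.2, 0.1]
grip_width: 0.0003
```

```bash
python3 -c "
from h import *
import cv2
whereF()
rows([orbit(1.06,.04,.22),orbit(1.06,.04,.046)])
c=cam('wrist');im=cams.capture('wrist');cv2.imwrite('pics/w1.png',im[:,:,::-1])
print(np.round(proj(c,[W(0,0,.03),W(-.03,.054,.074),W(-.03,.054,.035),W(0,-.1695,.066)])))"
```

```text
fix mm [  4.5  75.9 222.4] yaw -60.5 F [-0.6 -0.2  0.1] t 1.65 0.0003358545493374974
[0.2, 0.1, 0.24] [0.0, 0.0, 0.2]
[0.21, 0.1, 17.64] [0.0, 0.0, 0.2]
[[340. 223.]
 [284. 238.]
 [284. 224.]
 [480. 308.]]
```

View pics/w1.png

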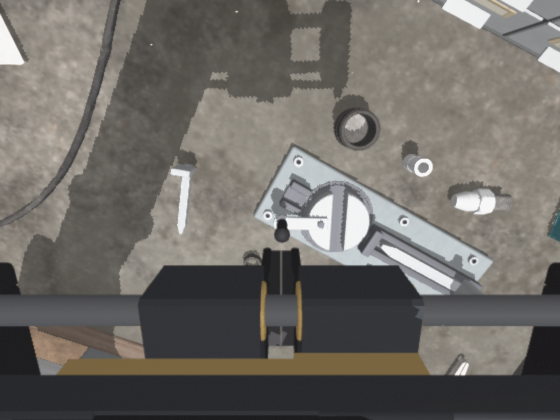

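Request:
{"name": "apply_moves", "arguments": {"motion": [[[0.1,0,2.5],[0,0,0]],[[0.2,0.1,6],[0,0,0]],[[0.2,0.1,10],[0,0,0]],[[0.2,0.1,14],[0,0,0]],[[0.2,0.1,16.5],[0,0,0]],[[0.2,0.1,17.6],[0,0,0]],[[0.2,0.1,17.6],[0,0,0]],[[0.2,0.1,17.6],[0,0,0]]]}}

```text
time: 2.7
tool_pos: [0.5314, -0.0775, 0.0478]
eef_rot: [-0.0, 0.829, -0.559, 0.001]
ft_force: [-0.1, 0.7, 0.2]
grip_width: 0.0003
```

```bash
python3 -c "
from h import *
whereF()
rows([orbit(1.06,.03,.046),orbit(1.06,.022,.046)]+[orbit(a,.0175,.046) for a in np.linspace(1.06,0,13)])"
```

```text
fix mm [ 5.4 70.5 47.8] yaw -60.8 F [-0.1  0.7  0.2] t 2.7 0.0003251129763631391
[-0.31, 0.92, 0.17] [-0.1, -0.1, -0.0]
[-0.31, 1.72, 0.17] [-0.1, -0.1, -0.0]
[-0.31, 2.17, 0.17] [-0.1, -0.1, -0.0]
[-0.44, 2.72, 0.17] [-0.1, -0.1, -5.1]
[-0.52, 3.28, 0.17] [-0.1, -0.1, -10.1]
[-0.56, 3.85, 0.17] [-0.1, -0.1, -15.2]
[-0.54, 4.42, 0.17] [-0.1, -0.1, -20.3]
[-0.47, 4.99, 0.17] [-0.1, -0.1, -25.3]
[-0.35, 5.54, 0.17] [-0.1, -0.1, -30.4]
[-0.18, 6.09, 0.17] [-0.1, -0.1, -35.5]
[0.04, 6.61, 0.17] [-0.1, -0.1, -40.5]
[0.3, 7.12, 0.17] [-0.0, -0.1, -45.6]
[0.6, 7.6, 0.16] [-0.0, -0.1, -50.6]
[0.95, 8.05, 0.16] [-0.0, -0.1, -55.7]
[1.33, 8.47, 0.16] [-0.0, -0.1, -60.8]
```

Request:
{"name": "apply_moves", "arguments": {"motion": [[[-0.3,0.9,0.1],[0,0,0]],[[-0.3,1.7,0.1],[0,0,0]],[[-0.3,2.2,0.1],[0,0,0]],[[-0.45,2.7,0.1],[0,0,-5]],[[-0.5,3.3,0.1],[0,0,-10]],[[-0.55,3.85,0.1],[0,0,-15]],[[-0.55,4.4,0.1],[0,0,-20]],[[-0.45,5,0.1],[0,0,-25]],[[-0.35,5.55,0.1],[0,0,-30]],[[-0.2,6.1,0.1],[0,0,-35]],[[0.05,6.6,0.1],[0,0,-40.5]],[[0.05,6.6,0.1],[0,0,-40.5]]]}}

```text
time: 4.2
tool_pos: [0.4692, -0.1025, 0.0457]
eef_rot: [0.0, 0.971, -0.238, 0.0]
ft_force: [-0.3, -0.3, -0.2]
grip_width: 0.0005
```

Request:
{"name": "apply_moves", "arguments": {"motion": [[[0,0,0],[0,0,0]],[[0,0,0],[0,0,0]]]}}

```text
time: 4.45
tool_pos: [0.4695, -0.102, 0.0455]
eef_rot: [0.0, 0.971, -0.238, 0.0]
ft_force: [0.7, 0.5, -0.9]
grip_width: 0.0005
```

```bash
python3 -c "
from h import *
import cv2
whereF()
rows([orbit(a,.0175,.046) for a in np.linspace(.35,0,6)])
im=cams.capture('side')[215:390,190:360,::-1];cv2.imwrite('pics/s2.png',cv2.resize(im,None,fx=3.4,fy=3.4,interpolation=cv2.INTER_CUBIC))"
```

```text
fix mm [-52.9  38.4  45.5] yaw -20.3 F [ 0.7  0.5 -0.9] t 4.45 0.0005060645664941478
[0.08, 0.04, -0.05] [0.0, -0.0, -0.2]
[-0.02, 0.48, -0.05] [0.0, -0.0, -4.2]
[-0.1, 0.92, -0.05] [0.0, -0.0, -8.2]
[-0.14, 1.37, -0.05] [0.0, -0.0, -12.2]
[-0.15, 1.82, -0.05] [0.0, -0.0, -16.2]
[-0.13, 2.27, -0.05] [0.0, -0.0, -20.3]
```

View pics/s2.png

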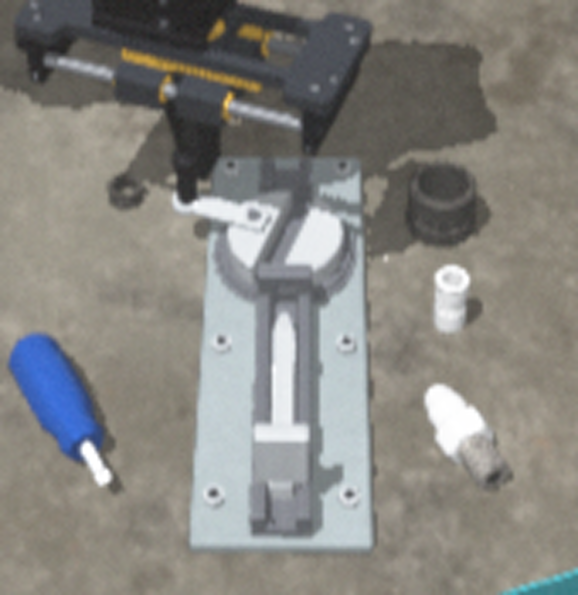

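The pin has come round and the slot is some 20° off the bar, as intended; the bar hasn't moved. I'll continue to 0.

Request:
{"name": "apply_moves", "arguments": {"motion": [[[0,0.5,0],[0,0,-4]],[[-0.1,0.9,0],[0,0,-8]],[[-0.15,1.35,0],[0,0,-12]],[[-0.15,1.8,0],[0,0,-16]],[[-0.15,2.25,0],[0,0,-20]],[[-0.15,2.25,0],[0,0,-20]],[[-0.15,2.25,0],[0,0,-20]]]}}

```text
time: 5.38
tool_pos: [0.4578, -0.1212, 0.0455]
eef_rot: [0.0, 0.998, -0.066, -0.0]
ft_force: [0.3, -0.1, -0.0]
grip_width: 0.0004
```

```bash
python3 -c "
from h import *
import cv2
whereF()
im=cams.capture('side')[230:320,220:330,::-1];cv2.imwrite('pics/s3.png',cv2.resize(im,None,fx=6,fy=6,interpolation=cv2.INTER_CUBIC))"
```

```text
fix mm [-62.   17.8  45.5] yaw -0.3 F [ 0.3 -0.1 -0. ] t 5.375 0.0004064952745107709
```

View pics/s3.png

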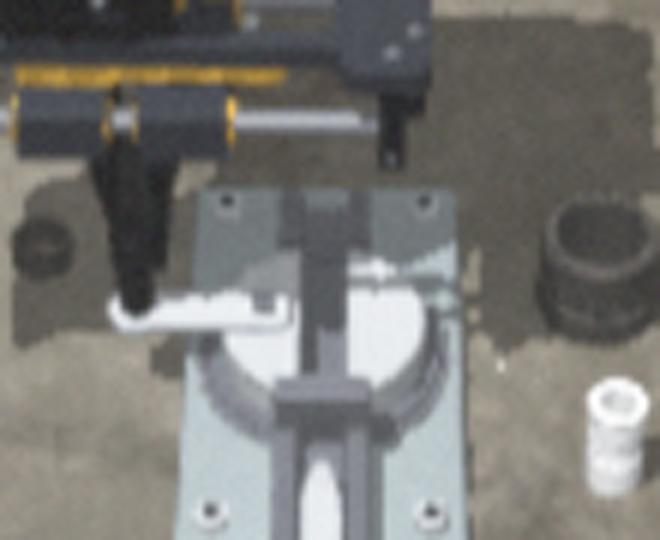

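```bash
python3 -c "
from h import *
c=cam('side');f=lambda u,v:(220+(u+.5)/6-.5,230+(v+.5)/6-.5)
def ang(a,b,z):
    d=onz(c,f(*b),z)-onz(c,f(*a),z);return np.degrees(np.arctan2(d[1],d[0])-TH)
print('slot edges',ang((301,378),(301,245),.03)-90,ang((347,378),(346,235),.03)-90,'lever',ang((130,330),(285,326),.033))
rows([(-.062,.035,.046,0),(-.062,.035,.2,0),(-.02,-.12,.2,0),(0,-.205,.2,0),(0,-.205,.046,0)])"
```

```text
slot edges 1.1500113520877022 0.743652887382197 lever 2.585209687355693
[-0.0, -1.72, -0.05] [0.0, 0.0, -0.3]
[-0.01, -1.72, -15.45] [0.0, 0.0, -0.3]
[4.27, 13.76, -15.45] [0.0, 0.0, -0.3]
[6.31, 22.25, -15.44] [0.0, 0.0, -0.3]
[6.31, 22.25, -0.04] [0.0, 0.0, -0.3]
```

Request:
{"name": "apply_moves", "arguments": {"motion": [[[0,-0.8,0],[0,0,0]],[[0,-1.7,0],[0,0,0]],[[0,-1.9,-2],[0,0,0]],[[0,-1.7,-5],[0,0,0]],[[0,-1.7,-8],[0,0,0]],[[2,2.5,-8.5],[0,0,0]],[[4,7,-8.5],[0,0,0]],[[5.5,12,-8.5],[0,0,0]],[[6.3,17,-8.5],[0,0,0]],[[6.3,21,-8.5],[0,0,0]],[[6.3,22.3,-8.5],[0,0,0]],[[6.3,22.3,-8.5],[0,0,0]]]}}

```text
time: 6.92
tool_pos: [0.4913, -0.3499, 0.1303]
eef_rot: [-0.0, 0.998, -0.066, -0.0]
ft_force: [0.4, 0.7, 0.3]
grip_width: 0.0006
```

Request:
{"name": "apply_moves", "arguments": {"motion": [[[0,0,2],[0,0,0]],[[0,0,5],[0,0,0]],[[0,0,7.5],[0,0,0]],[[0,0,8.4],[0,0,0]],[[0,0,8.4],[0,0,0]],[[0,0,8.4],[0,0,0]]]}}

```text
time: 7.68
tool_pos: [0.4921, -0.3505, 0.0476]
eef_rot: [0.0, 0.998, -0.065, 0.001]
ft_force: [0.2, 0.1, 0.2]
grip_width: 0.0007
```

```bash
python3 -c "
from h import *
import cv2
whereF()
rows([(0,y,.046,0) for y in (-.19,-.184,-.12,-.075,-.0655)])
im=cams.capture('wrist');cv2.imwrite('pics/w4.png',im[:,:,::-1])"
```

```text
fix mm [   1.  -205.4   47.6] yaw -0.2 F [0.2 0.1 0.2] t 7.675 0.0006563660513705437
[-0.1, -1.54, 0.16] [0.0, -0.1, -0.2]
[-0.1, -2.14, 0.16] [0.0, -0.1, -0.2]
[-0.12, -8.54, 0.15] [0.0, -0.1, -0.2]
[-0.14, -13.04, 0.15] [0.0, -0.1, -0.2]
[-0.14, -13.99, 0.15] [0.0, -0.1, -0.2]
```

View pics/w4.png

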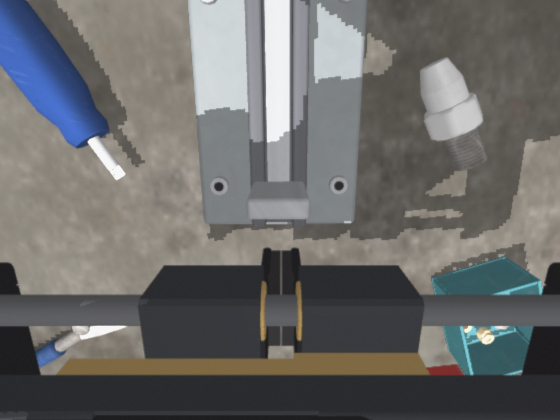

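Request:
{"name": "apply_moves", "arguments": {"motion": [[[-0.1,-0.6,1.2],[0,0,0]],[[-0.1,-1.2,1.3],[0,0,0]],[[-0.1,-1.7,1.3],[0,0,0]],[[-0.1,-2.2,1.3],[0,0,0]],[[-0.1,-2.7,1.3],[0,0,0]],[[-0.1,-3.3,1.3],[0,0,0]],[[-0.1,-3.9,1.3],[0,0,0]],[[-0.1,-4.4,1.3],[0,0,0]],[[-0.1,-4.8,1.3],[0,0,0]],[[-0.1,-4.8,1.3],[0,0,0]]]}}

```text
time: 8.98
tool_pos: [0.4966, -0.3022, 0.0336]
eef_rot: [-0.0, 0.998, -0.065, -0.0]
ft_force: [0.6, -0.2, 0.3]
grip_width: 0.0007
```

```bash
python3 -c "
from h import *
import cv2
whereF()
rows([(0,y,.034,0) for y in (-.12,-.075,-.0655)])
im=cams.capture('side')[230:380,210:350,::-1];cv2.imwrite('pics/s5.png',cv2.resize(im,None,fx=4,fy=4,interpolation=cv2.INTER_CUBIC))"
```

```text
fix mm [  -0.7 -156.8   33.6] yaw -0.2 F [ 0.6 -0.2  0.3] t 8.975 0.000679998766288347
[0.06, -3.68, -0.04] [-0.0, 0.0, -0.2]
[0.04, -8.18, -0.04] [-0.0, 0.0, -0.2]
[0.04, -9.13, -0.04] [-0.0, 0.0, -0.2]
```

View pics/s5.png

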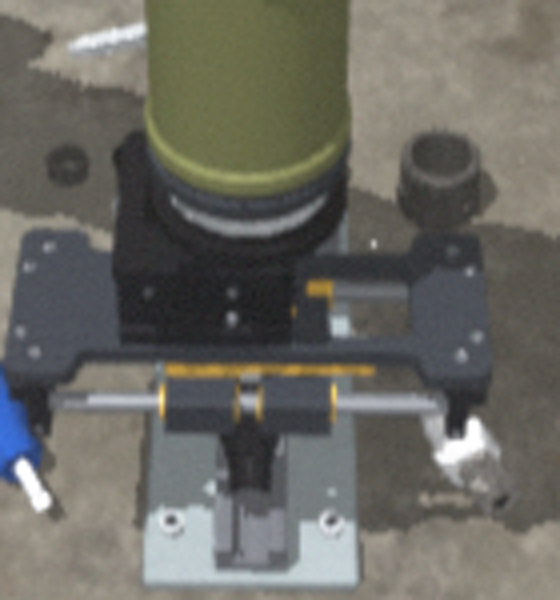

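Request:
{"name": "apply_moves", "arguments": {"motion": [[[0,-0.6,0],[0,0,0]],[[0,-1.3,0],[0,0,0]],[[0,-2,0],[0,0,0]],[[0,-2.7,0],[0,0,0]],[[0,-3.4,0],[0,0,0]],[[0,-4.1,0],[0,0,0]],[[0,-4.8,0],[0,0,0]],[[0,-5.5,0],[0,0,0]],[[0,-6.2,0],[0,0,0]],[[0,-6.9,0],[0,0,0]],[[0,-7.4,0],[0,0,0]],[[0,-7.4,0],[0,0,0]]]}}

```text
time: 10.52
tool_pos: [0.5062, -0.2288, 0.0336]
eef_rot: [-0.0, 0.998, -0.065, 0.0]
ft_force: [-0.6, 0.3, -0.2]
grip_width: 0.0004
```

Request:
{"name": "apply_moves", "arguments": {"motion": [[[0,-0.4,0],[0,0,0]],[[0,-0.8,0],[0,0,0]],[[0,-1.2,0],[0,0,0]],[[0,-1.5,0],[0,0,0]],[[0,-1.65,0],[0,0,0]],[[0,-1.65,0],[0,0,0]],[[0,-1.65,0],[0,0,0]]]}}

```text
time: 11.4
tool_pos: [0.5083, -0.213, 0.0336]
eef_rot: [-0.0, 0.998, -0.065, 0.0]
ft_force: [1.3, 0.2, 0.9]
grip_width: 0.0004
```

```bash
python3 -c "
from h import *
whereF()"
```

```text
fix mm [ -0.3 -66.9  33.6] yaw -0.2 F [1.3 0.2 0.9] t 11.4 0.00043538423264714236
```

Request:
{"name": "apply_moves", "arguments": {"motion": [[[0,-0.1,0],[0,0,0]],[[0,-0.2,0],[0,0,0]],[[0,-0.2,0],[0,0,0]],[[0,-0.2,0],[0,0,0]]]}}

```text
time: 11.9
tool_pos: [0.5083, -0.2125, 0.0336]
eef_rot: [0.001, 0.998, -0.066, 0.0]
ft_force: [-0.3, -5.5, -1.1]
grip_width: 0.0004
```

Request:
{"name": "apply_moves", "arguments": {"motion": [[[0,-0.1,0],[0,0,0]],[[0,-0.2,0],[0,0,0]],[[0,-0.2,0],[0,0,0]],[[0,-0.2,0],[0,0,0]]]}}

```text
time: 12.4
tool_pos: [0.5083, -0.2125, 0.0337]
eef_rot: [0.002, 0.998, -0.066, 0.0]
ft_force: [-0.9, -8.8, -1.6]
grip_width: 0.0001
```

Request:
{"name": "apply_moves", "arguments": {"motion": [[[0,0.5,0],[0,0,0]],[[0,1.2,0],[0,0,0]],[[0,2.4,0],[0,0,0]],[[0,3.5,-1],[0,0,0]],[[0,4,-4],[0,0,0]],[[0,5,-9],[0,0,0]],[[0,7,-14],[0,0,0]],[[0,11,-17],[0,0,0]],[[0,15,-17],[0,0,0]],[[-3,19,-17],[0,0,0]],[[-5,20,-17],[0,0,0]],[[-5,20,-17],[0,0,0]]]}}

```text
time: 13.9
tool_pos: [0.4311, -0.403, 0.2042]
eef_rot: [0.0, 0.998, -0.068, -0.0]
ft_force: [0.2, 0.4, 0.6]
grip_width: -0.0001
```

```bash
python3 -c "
from h import *
import cv2
whereF()
w=cams.capture('wrist')[:,:,::-1]
im=cams.capture('side')[225:375,210:350,::-1]
a=cv2.resize(im,None,fx=4,fy=4,interpolation=cv2.INTER_CUBIC)
cv2.imwrite('pics/s6.png',a);cv2.imwrite('pics/w6.png',w)"
```

```text
fix mm [ -52.8 -265.1  204.2] yaw -0.5 F [0.2 0.4 0.6] t 13.9 -0.00013117555593367743
```

View pics/s6.png

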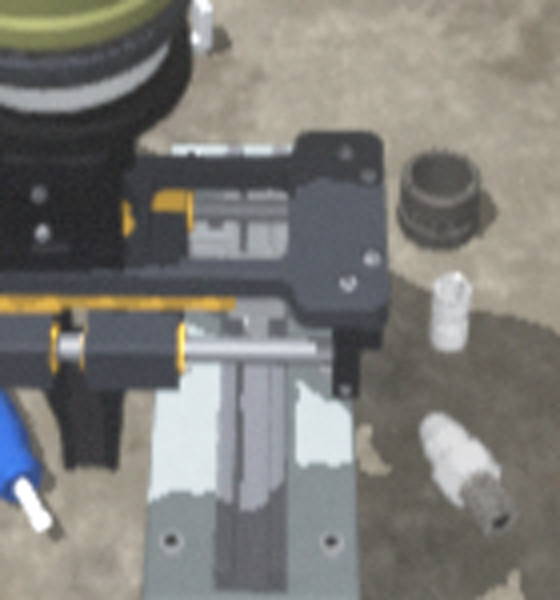

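View pics/w6.png

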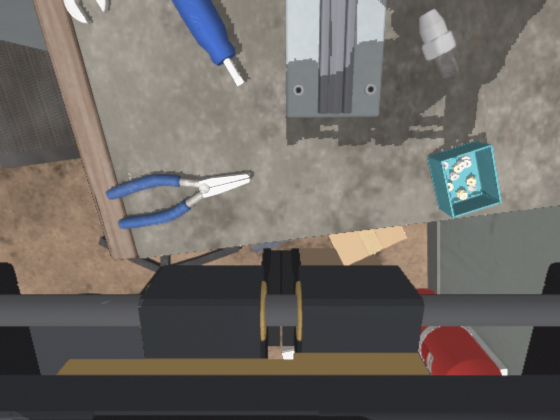

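Request:
{"name": "apply_moves", "arguments": {"motion": [[[-2,2,-1],[0,0,0]],[[-5,5,-1],[0,0,0]],[[-8,8,-1],[0,0,0]],[[-11,11,-1],[0,0,0]],[[-14,14,-1],[0,0,0]],[[-17,15,-1],[0,0,0]],[[-18,16,-1],[0,0,0]],[[-18,16,-1],[0,0,0]]]}}

```text
time: 15.0
tool_pos: [0.2348, -0.5363, 0.2137]
eef_rot: [0.0, 0.998, -0.065, 0.0]
ft_force: [-0.0, -0.9, -0.5]
grip_width: 0.0006
```

```bash
python3 -c "
from h import *
import cv2
whereF();c=cam('side')
print(proj(c,[W(0,-.056,.066),W(0,-.051,.066),W(0,-.051,.03),W(0,.059,.022),W(0,.053,.022)]))
im=cams.capture('side')[230:330,220:340,::-1]
a=cv2.resize(im,None,fx=6,fy=6,interpolation=cv2.INTER_CUBIC)
cv2.imwrite('pics/s7.png',a)"
```

```text
fix mm [-230.7 -422.2  213.7] yaw -0.2 F [-0.  -0.9 -0.5] t 15.0 0.0005800230906363924
[[273.43900851 291.90445644]
 [273.47672552 289.90966614]
 [273.52487629 302.7864323 ]
 [274.26538987 265.37598763]
 [274.22874126 267.39330957]]
```

View pics/s7.png

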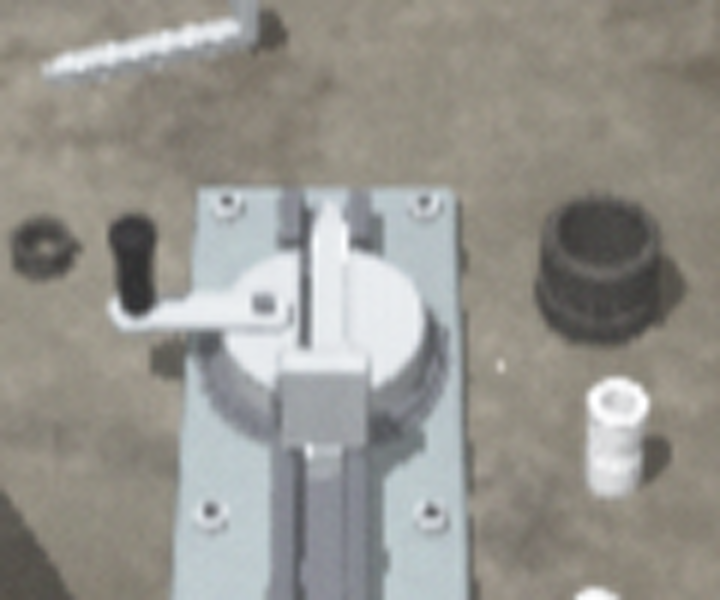

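```bash
python3 -c "
from bench import ticket
print(ticket.sign_off())"
```

```text
the job is handed in; nothing more can be done
None
```

The spindle should be locked, and I handed the job in at about 15 s of the 64 s allowed. The hand-in gives no verdict.

- **Disc:** I pushed the pin round with closed fingertips from about 1.06 rad to about 0. The slot edges measured about 1° off the bar. The lever edge read 2.6°, a small disagreement but within the limit of about 7°.
- **Bar:** I pushed it by the tab's outer face until it stopped, with 5–9 N of resistance.
- **Final side picture, arm clear:** The tab is at about y = -52 mm by the image and the push contact, against a home of -51 mm and a limit of -56 mm. The nose is at about +60 mm, in the keeper, and the bar lies flat.
- **Bystanders:** The bearing, collar and spacer tube look untouched. The screwdriver and fitting last looked untouched in the views just before. I did not recheck the tape roll or the oil bottle, but the gripper worked well away from both.

No check failed. I viewed 10 pictures.

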